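# Set the mower engine to choke

### The arm

A 6-joint arm with a two-finger parallel gripper is mounted at the origin on the work surface. World frame = base frame: x ahead of the robot, y to its left, z up, the work surface at z = 0. Lengths are in m, angles in rad, forces in N, time in s.
With the tool pointing down it reaches from about 0.3 to 0.775 m from the base axis. Payload 14.6 kg.
Tool frame: the origin (TCP) lies on the centre line of the jaws, within the pads' length; the fingertips stand 25 mm ahead of it and the grasp point (between the pads) lies 6 mm ahead of it (ctrl.tip_reach is the distance from the TCP to the fingertips, in m); z points along the fingers, y is the line along which they close (so a half turn about z gives the same grasp; the last joint's range is limited). The gripper opens to 94 mm and grips with 3 to 60 N. Pads are 16 mm wide; open, the fingers measure 119 mm over their backs; the gripper's body (75 mm by 177 mm) begins 78 mm behind the grasp point.
Start: joints at [-0.067, 0.3, 1.521, -0, 1.321, -0.067], TCP at [0.55, -0, 0.23] pointing down, gripper open.
Joint ranges: [-3.03, 3.03], [-0.79, 2.21], [0.23, 2.52], [-1.04, 4.18], [0, 3.07], [-2.55, 2.55]. Speed limits (rad/s): [2.22, 2.22, 2.57, 3.14, 3.14, 3.14].

### API

Orientations are given as [roll, pitch, yaw] about the fixed x, y, z axes, in that order (R = Rz(yaw) Ry(pitch) Rx(roll)).
In Python, from station import ctrl gives the robot as it stands. The module is installed in compiled form; this text tells all that it offers.
- The arm moves only by the tool apply_moves, never from a script. Its argument "deltas" is a list of rows, each a list of 7 numbers: the closure in counts, from 0 (fully open) to 255 (shut), then the shift along the world's x, y, z in cm, then the turn, a rotation vector about the world's x, y, z in rad. In form: [[jaw, tx, ty, tz, ax, ay, az], ...]. A call has 1 to 10 rows; each row shifts and turns the commanded pose from where the row before left it; what a row does not reach is not made up. A row lasts 1/10 s, in which the tool goes at most 50 mm and 8.59 degrees, less where a joint would pass 70% of its speed; a pose out of reach is approached as far as the arm can. A call with a gripper value outside its range is refused whole. The fingers move at their own pace and stop on an object; "grip_force" is the grip in N (left out, the last holds). Time passes only in rows, so rows that do not move let the fingers close. It gives the time, the measured TCP pose, the force, the opening and the grip force at its end, in the units of the state.
- ctrl.get_obs(): the state, without advancing time (a new reading comes with each control period).
- ctrl.camera(name): name is "scene" or "side" or "wrist"; returns a dict with "img" (480x640x3 uint8, red, green, blue), "K" (3x3 intrinsics, pixels), "pose" (4x4, takes a point from camera to world coordinates); the wrist camera has in their place "hand_eye" (4x4, takes a point from camera to tool coordinates, whose origin is the TCP and whose axes are the flange's). Camera axes: x right, y up, looking along -z (the intrinsics and any distortion apply to the point x, -y, -z); pixel columns grow to the right and rows downward; lengths in m; the calibration is good to about 2 mm. A picture is of the moment at which its call begins: read the wrist's pose just before it. There is no depth.
- ctrl.hand_in(): hands the job in; it is judged then, once.
The state is a dict: "time_s": time; "qpos": joint angles; "joint_vel": joint speeds; "tau": joint torques, N m; "ee_pos": TCP position; "eef_rot": TCP orientation; "force": force on the tool from outside, world axes, zero at the start; "moment": the same for the moment, N m; "grip_width": finger opening in m; "grip_force": force on a finger pad.
Only numpy, scipy, OpenCV 4.12 (cv2) and the standard library are available. Lean on these libraries where they do the work, as an engineer would, in place of code of your own. Each camera call takes 0.05 s, during which the arm holds its last target. There are 200 camera calls.

### The job

The mower engine on its wooden service stand is about to be started cold. With a fingertip, push the black tab of its control lever across, past the click of the FAST position and on to the CHOKE stop at the end beside the air cleaner, then take the hand away. Do not force or grip the lever, and leave the things standing around the engine where they are.

Things in the scene. Friction and masses are not known exactly. Their poses are not given: they have to be found in the camera images.
- engine: Mower engine on a fixed plywood stand, 330 x 400 mm. Round red housing (216 mm) with black dome, top at 283 mm; white tank on its left (+y, top 266 mm), finned cylinder on its right, black air-cleaner box (96 x 124 mm, top 222 mm) at front right. Origin: on the bench below the housing's centre; x from the lever side (facing the robot) to the back, y to the engine's left, z up. Immovable.
- control_lever (a joint): Angle of the lever about its upright pivot, rad. 0 = STOP, the left (+y) end; grows as the tab swings across the front to the air cleaner (counter-clockwise from above). FAST detent near 0.80 (rests 0.75 to 0.85), then a ridge, crest at 1.00, then CHOKE (rests 1.16 to 1.22, hard stop 1.22). Starts below 0.5, where it stays as left. At the tab: sliding 1 N, ridge before FAST (0.64) 3 N, crest 6 N.
- lever_tab (a point): Centre of the lever's upright black plastic tab, 75 mm from the pivot axis: 24 mm along the lever, 11 mm thick in its swing, 38 mm high. Free above, and for 50 mm to either side at its height. The steel plate it sweeps over lies 30 mm below this point, the lever's arm (16 mm wide) 19 mm below. Site x points along the lever to the pivot; y against the growing swing; z up.
- pivot (a point): Point on the lever's upright pivot axis, level with the centre of the tab. The lever's thin spring-steel arm flexes about 1 mm at the tab for 2.7 N, so against the ridges the tab runs up to 2 mm ahead of the joint angle.
- fast_mark (a point): Where the tab's centre is when the lever rests in the FAST detent (joint 0.80). Let go before the crest at 1.00, the lever springs back to here. Fixed to the engine.
- choke_mark (a point): Where the tab's centre is when the lever is in CHOKE (joint 1.20), the end nearest the air cleaner. Once past the crest at 1.00 the spring ball drives the lever on to here by itself. Fixed to the engine.
- oil_bottle: Bystander: upright grey oil bottle, 72 mm across, 200 mm high, on the bench to the engine's front left. Origin: centre of its underside.
- bolt_cup: Bystander: open steel cup, 80 mm across, 60 mm high, on the bench to the engine's front right. Origin: centre of its underside.
- plug_spanner: Bystander: lying steel spark-plug spanner, 88 mm long with a 118 mm cross bar, 25 mm high, on the bench in front of the stand. Origin: centre of its underside.

How it is judged:
At the end, for the whole second after the job is handed in: The control lever rests in CHOKE, short of its full travel by no more than about 0.1 rad (8 mm at the tab), and each of the three bystanders is within 15 mm of where it stood, the bottle upright (value of joint control_lever above 1.1 rad and velocity of joint control_lever between -0.05 and 0.05 rad/s and distance of each of oil_bottle, bolt_cup, plug_spanner from where it was at the start of the episode below 0.015 m and angle between oil_bottle's own z axis and vertical below 0.2 rad); the robot touches nothing.
It fails at once if the engine or its lever is pressed or gripped with more than 30 N (contact force between anything else and engine above 30 N).
It fails at once if a bystander is shifted or lifted by more than 15 mm (distance of any of oil_bottle, bolt_cup, plug_spanner from where it was at the start of the episode above 0.015 m).
It also fails if it takes over 35 s, if anything falls off the work surface, if the arm or the gripper's body presses on something with over 40 N, if the wrist force passes 120 N, or if a joint passes its speed limit or range.

## Working session

There is one attempt and no reset: what is moved stays moved. The work goes in short steps, Python scripts to look and compute and a tool call to move; the robot and the scene stay as the last step left them, time stands still between calls to the robot, and variables do not carry over. Pictures are saved under pics/ and viewed, at most 10 in all, crops included, and the job is handed in when it is done.

Besides the shell and the picture viewer there is one more tool, called after ">>>" in YAML: its name, and indented under it one key for each argument. apply_moves: Moves the arm, as the interface text tells. Its arguments: {"type":"object","properties":{"deltas":{"type":"array"},"grip_force":{"type":"number"}},"required":["deltas"]}

```bash
mkdir -p pics
python3 - <<'E'
from station import ctrl
import cv2,numpy as np
np.set_printoptions(precision=4,suppress=True)
o=ctrl.get_obs();print(o['time_s'],o['ee_pos'],o['eef_rot'],o['force'],ctrl.tip_reach)
for n in ["scene","side","wrist"]:
    c=ctrl.camera(n);cv2.imwrite(f"pics/{n}0.png",c["img"][...,::-1])
    print(n,c["K"],c.get("pose",c.get("hand_eye")),[k for k in c])
E
```

```text
0.0 [0.5497 0.0007 0.2298] [-3.1403 -0.0011  1.5715] [-0.2212 -0.6105  0.4872] 0.025
scene [[441.8945   0.     316.4243]
 [  0.     441.8945 236.0902]
 [  0.       0.       1.    ]] [[ 0.9833 -0.1384  0.1181  0.6967]
 [ 0.1812  0.8026 -0.5683 -0.5945]
 [-0.0161  0.5802  0.8143  0.9727]
 [ 0.      0.      0.      1.    ]] ['img', 'K', 'pose']
side [[475.9892   0.     315.422 ]
 [  0.     475.9892 247.0203]
 [  0.       0.       1.    ]] [[ 0.9694  0.1351 -0.2048  0.4103]
 [-0.2448  0.476  -0.8447 -0.778 ]
 [-0.0166  0.869   0.4945  0.6181]
 [ 0.      0.      0.      1.    ]] ['img', 'K', 'pose']
wrist [[352.4133   0.     321.0014]
 [  0.     352.4133 235.989 ]
 [  0.       0.       1.    ]] [[ 0.0004  0.9625  0.2714  0.0794]
 [ 1.     -0.0005  0.0004 -0.0005]
 [ 0.0005  0.2714 -0.9625 -0.1533]
 [ 0.      0.      0.      1.    ]] ['img', 'K', 'hand_eye']
```

View pics/scene0.png

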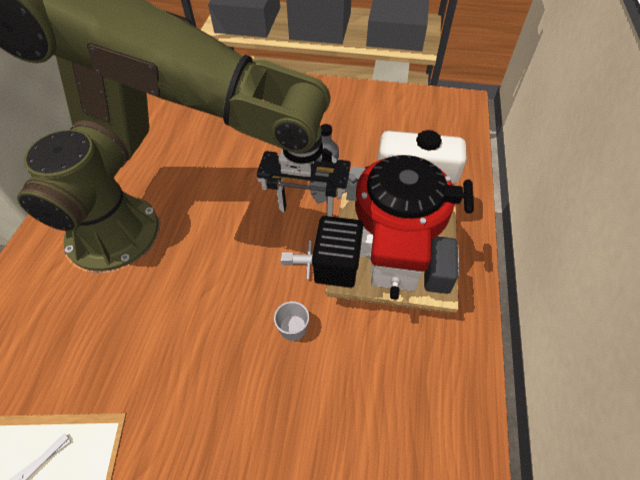

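View pics/side0.png

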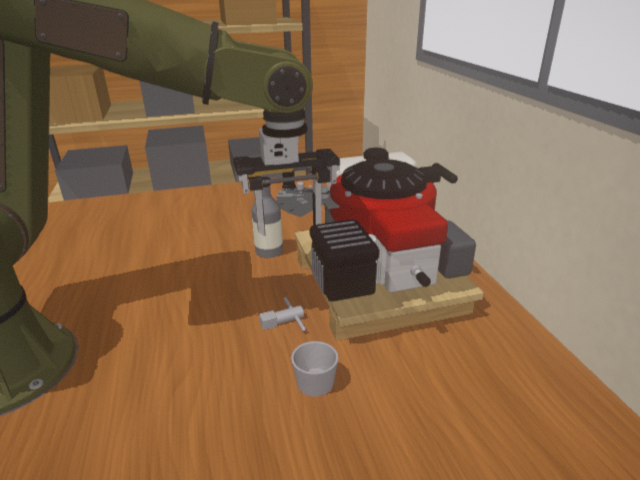

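View pics/wrist0.png

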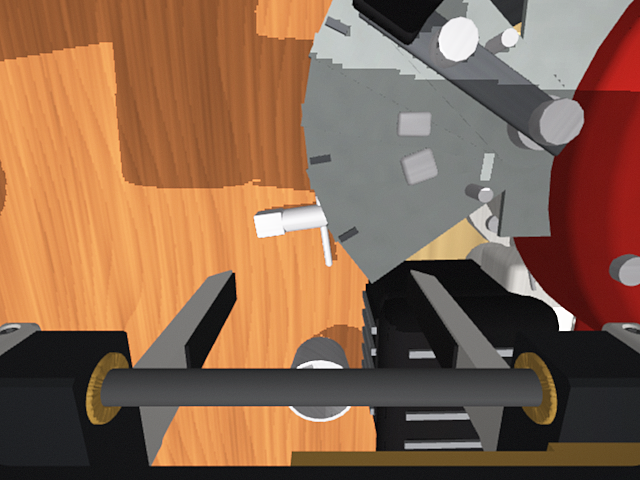

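The wrist view shows the lever pivot at (561,121) and the black tab at about (400,10), partly cut off. The plate and its marks run down to the air cleaner. I'll raise the hand, move it left and close the fingers.

>>> apply_moves:
  deltas:
    - [255,0,0,3,0,0,0]
    - [255,0,0,3,0,0,0]
    - [255,-0.5,2,2,0,0,0]
    - [255,-0.5,3,0,0,0,0]
    - [255,0,2,0,0,0,0]
    - [255,0,0,0,0,0,0]
    - [255,0,0,0,0,0,0]

```text
time_s: 0.85
ee_pos: [0.54, 0.0695, 0.3102]
eef_rot: [-3.141, 0.001, 1.571]
force: [-0.3, -4.2, 0.8]
grip_width: 0.0414
grip_force: 0.0
```

Run:
```python
from station import ctrl
import cv2,numpy as np,pickle
o=ctrl.get_obs();print(o['time_s'],o['ee_pos'],o['eef_rot'],o['grip_width'])
c=ctrl.camera("wrist");cv2.imwrite("pics/w1.png",c["img"][...,::-1])
pickle.dump((o,c),open("w1.pkl","wb"))
```

```text
0.85 [0.54001668 0.0694721  0.31017754] [-3.14116469e+00  5.31206141e-04  1.57119847e+00] 0.04138737675092075
```

View pics/w1.png

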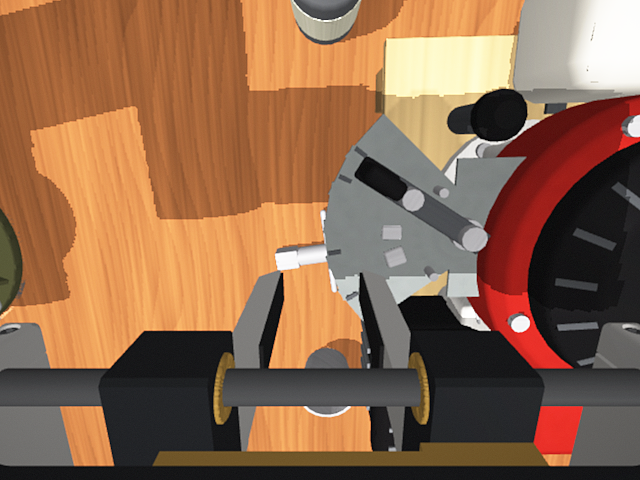

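The tab's top is centred at (382,180) and the pivot cap is at (474,238). The oil bottle sits far top-left. Next I triangulate the pivot cap and the plate marks from both wrist views.

```bash
cat > h.py <<'E'
import numpy as np,pickle
from scipy.spatial.transform import Rotation as R
o1,c1=pickle.load(open("w1.pkl","rb"))
K=np.array(c1["K"]);H=np.array(c1["hand_eye"])
def T(p,r):
    M=np.eye(4);M[:3,:3]=R.from_euler('xyz',r).as_matrix();M[:3,3]=p;return M@H
P0=T([.5497,.0007,.2298],[-3.1403,-.0011,1.5715]);P1=T(o1['ee_pos'],o1['eef_rot'])
def ray(P,uv,K=K):
    d=np.linalg.inv(K)@[*uv,1.];d=P[:3,:3]@[d[0],-d[1],-d[2]];return P[:3,3],d
def tri(*rs):
    A=0;b=0
    for p,d in rs:
        d=d/np.linalg.norm(d);M=np.eye(3)-np.outer(d,d);A=A+M;b=b+M@p
    x=np.linalg.solve(A,b);return x,[round(np.linalg.norm(np.cross(x-p,d/np.linalg.norm(d))),4) for p,d in rs]
def atz(r,z): return r[0]+r[1]*(z-r[0][2])/r[1][2]
E
python3 - <<'E'
from h import *
np.set_printoptions(precision=4,suppress=True)
for n,a,b in [("pivcap",(561,121),(474,238)),("mark1",(320,160),(333,252)),("mark2",(348,234),(352,296)),("sq",(414,124),(391,232)),("ballpost",(459,40),(413,200)),("bolt",(480,194),(432,273))]:
    print(n,*tri(ray(P0,a),ray(P1,b)))
for z in (.16,.17,.18,.19,.2): 
    t,p=atz(ray(P1,(382,180)),z),atz(ray(P1,(474,238)),z)
    print(z,t,p,np.linalg.norm(t-p))
E
```

```text
pivcap [0.6383 0.0858 0.245 ] [np.float64(0.0002), np.float64(0.0002)]
mark1 [0.5483 0.0702 0.2263] [np.float64(0.0004), np.float64(0.0004)]
mark2 [0.5616 0.0378 0.2299] [np.float64(0.0003), np.float64(0.0003)]
sq [0.588  0.0852 0.2278] [np.float64(0.0001), np.float64(0.0001)]
ballpost [0.5957 0.1116 0.2503] [np.float64(0.0001), np.float64(0.0001)]
bolt [0.6178 0.0563 0.2315] [np.float64(0.0001), np.float64(0.0001)]
0.16 [0.5916 0.1131 0.16  ] [0.6764 0.0615 0.16  ] 0.09930882579182598
0.17 [0.5898 0.1142 0.17  ] [0.6719 0.0644 0.17  ] 0.09603549745324173
0.18 [0.5881 0.1154 0.18  ] [0.6674 0.0672 0.18  ] 0.0927621691146575
0.19 [0.5864 0.1166 0.19  ] [0.6629 0.0701 0.19  ] 0.08948884077607316
0.2 [0.5847 0.1178 0.2   ] [0.6584 0.073  0.2   ] 0.08621551243748883
```

Run:
```python
from h import *
import cv2
np.set_printoptions(precision=4,suppress=True)
im=c1["img"][140:220,330:440].astype(int)
m=(im.max(2)<45).astype('uint8')
n,l,s,ce=cv2.connectedComponentsWithStats(m);i=1+s[1:,4].argmax()
pts=np.argwhere(l==i)[:,::-1]+[330,140]
r=cv2.minAreaRect(pts.astype('float32'));print(r,s[i])
for q in cv2.boxPoints(r): print(q,atz(ray(P1,q),.277),atz(ray(P1,q),.239))
for z in (.258,.277): print(atz(ray(P1,r[0]),z))
cv2.imwrite("pics/crop1.png",cv2.resize(c1["img"][130:270,310:500][...,::-1],None,fx=4,fy=4,interpolation=cv2.INTER_CUBIC))
```

```text
((381.4389953613281, 179.460205078125), (52.66021728515625, 24.472797393798828), 33.11134338378906) [  25   17   52   44 1214]
[352.7003 175.3263] [0.556  0.1293 0.277 ] [0.5594 0.1253 0.239 ]
[366.069  154.8276] [0.5627 0.1398 0.277 ] [0.5674 0.1379 0.239 ]
[410.1777 183.5941] [0.5865 0.125  0.277 ] [0.596  0.1201 0.239 ]
[396.809  204.0928] [0.5801 0.1141 0.277 ] [0.5883 0.1069 0.239 ]
[0.5744 0.125  0.258 ]
[0.5712 0.1272 0.277 ]
```

View pics/crop1.png

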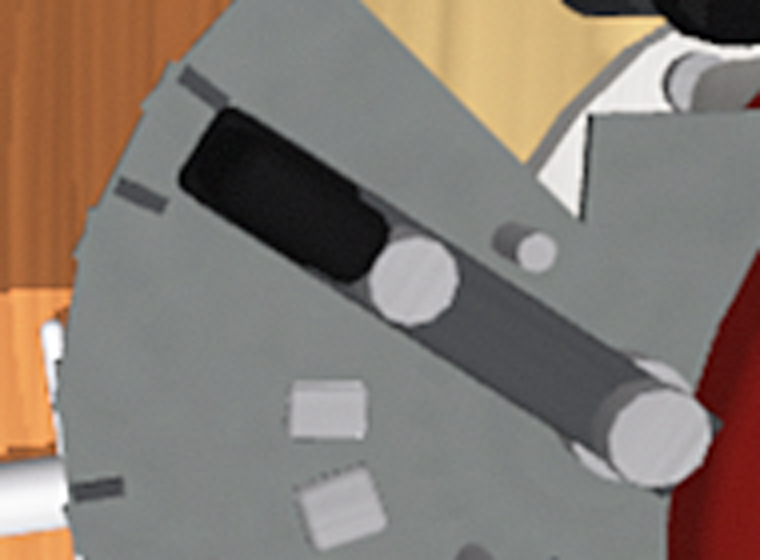

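The plate top is at z≈0.228, so the tab centre is about (0.572, 0.126, 0.258). The pivot is at (0.638, 0.086), with the lever at 149° from it. FAST is at about 190° and CHOKE at about 213°. I'll place the closed fingertip behind the tab, turned square to its swing.

>>> apply_moves:
  deltas:
    - [255,0,0,2,0,0,0]
    - [255,1,2,0,0,0,-0.135]
    - [255,1,2,0,0,0,-0.135]
    - [255,1.2,2.2,0,0,0,-0.135]
    - [255,1.2,2.05,0,0,0,-0.135]
    - [255,0,0,0,0,0,0]
    - [255,0,0,0,0,0,0]
    - [255,0,0,0,0,0,0]
    - [255,0,0,0,0,0,0]

```text
time_s: 1.8
ee_pos: [0.5838, 0.1514, 0.3308]
eef_rot: [3.141, -0.0, 1.032]
force: [0.8, -4.0, -0.2]
grip_width: 0.0005
grip_force: 0.0
```

Run:
```python
from station import ctrl
import cv2,numpy as np,pickle
o=ctrl.get_obs();print(o['time_s'],o['ee_pos'],o['eef_rot'],o['grip_width'],o['force'])
c=ctrl.camera("scene");d=ctrl.camera("side")
f=lambda c,y,x:cv2.resize(c["img"][y:y+150,x:x+200][...,::-1],None,fx=2,fy=2)
w=ctrl.camera("wrist")["img"][...,::-1]
a=np.hstack([f(c,120,250),f(d,120,220)])
b=np.hstack([cv2.resize(w,(400,300)),np.zeros((300,400,3),'uint8')])
cv2.imwrite("pics/p2.png",np.vstack([a,b]))
```

```text
1.8 [0.58379026 0.15139208 0.33081887] [ 3.14117562e+00 -2.19900009e-04  1.03177155e+00] 0.0005154461930304656 [ 0.8061821  -4.03558722 -0.17210811]
```

View pics/p2.png

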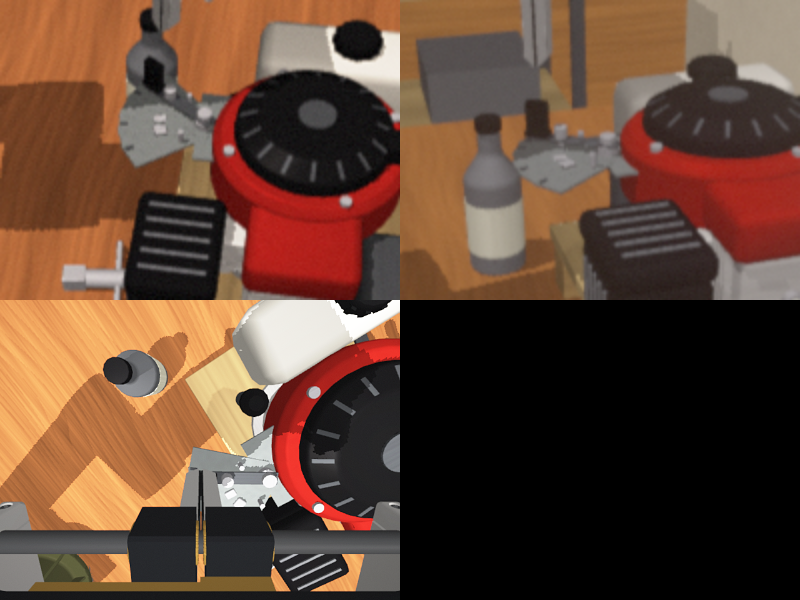

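The scene crop shows the tab clear at pixel (326,156), and the side crop shows it at (288,180). The fingers are closed above and behind it. I'll cross-check those pixels before descending.

Run:
```python
from station import ctrl
from h import *
c=ctrl.camera("scene");d=ctrl.camera("side")
print(tri(ray(c["pose"],(326.5,156),c["K"]),ray(d["pose"],(288.5,180),d["K"])))
import math
p=np.array([.638,.086]);t0=np.array([.5838,.1514])-p
for a in np.arange(0,1.5,.1):
    q=R.from_euler('z',a).as_matrix()[:2,:2]@t0+p;print(round(a,1),q.round(4))
```

```text
(array([0.57537946, 0.13181052, 0.25383417]), [np.float64(0.0012), np.float64(0.0012)])
0.0 [0.5838 0.1514]
0.1 [0.5775 0.1457]
0.2 [0.5719 0.1393]
0.3 [0.5669 0.1325]
0.4 [0.5626 0.1251]
0.5 [0.5591 0.1174]
0.6 [0.5563 0.1094]
0.7 [0.5544 0.1011]
0.8 [0.5533 0.0927]
0.9 [0.5531 0.0842]
1.0 [0.5537 0.0757]
1.1 [0.5551 0.0674]
1.2 [0.5574 0.0592]
1.3 [0.5605 0.0513]
1.4 [0.5643 0.0437]
```

>>> apply_moves:
  deltas:
    - [255,0,0,-1.5,0,0,0]
    - [255,0,0,-1.5,0,0,0]
    - [255,0,0,-1.2,0,0,0]
    - [255,0,0,-1,0,0,0]
    - [255,0,0,0,0,0,0]
    - [255,0,0,0,0,0,0]

```text
time_s: 2.65
ee_pos: [0.5841, 0.1525, 0.2788]
eef_rot: [3.141, -0.0, 1.031]
force: [0.7, -4.3, 0.0]
grip_width: 0.0002
grip_force: 0.0
```

No contact on the way down. Now I sweep about the pivot in arcs.

>>> apply_moves:
  deltas:
    - [255,-0.33,-0.32,0,0,0,0.05]
    - [255,-0.33,-0.33,0,0,0,0.05]
    - [255,-0.29,-0.32,0,0,0,0.05]
    - [255,-0.28,-0.33,0,0,0,0.05]
    - [255,-0.26,-0.34,0,0,0,0.05]
    - [255,-0.24,-0.35,0,0,0,0.05]
    - [255,-0.22,-0.37,0,0,0,0.05]
    - [255,-0.21,-0.37,0,0,0,0.05]
    - [255,-0.18,-0.38,0,0,0,0.05]
    - [255,-0.17,-0.39,0,0,0,0.05]

```text
time_s: 3.65
ee_pos: [0.5589, 0.1176, 0.2794]
eef_rot: [3.14, -0.001, 1.533]
force: [-0.7, -3.3, 0.2]
grip_width: 0.0003
grip_force: 0.5
```

Run:
```python
from station import ctrl
import cv2,numpy as np
o=ctrl.get_obs();print(o['time_s'],o['ee_pos'],o['eef_rot'],o['force'])
c=ctrl.camera("scene");d=ctrl.camera("side")
f=lambda c,y,x:cv2.resize(c["img"][y:y+130,x:x+130][...,::-1],None,fx=3,fy=3)
cv2.imwrite("pics/p3.png",np.hstack([f(c,100,280),f(d,120,240)]))
```

```text
3.65 [0.55894046 0.11758075 0.27939429] [ 3.14042587e+00 -5.59122340e-04  1.53308166e+00] [-0.70007341 -3.28374761  0.16938208]
```

View pics/p3.png

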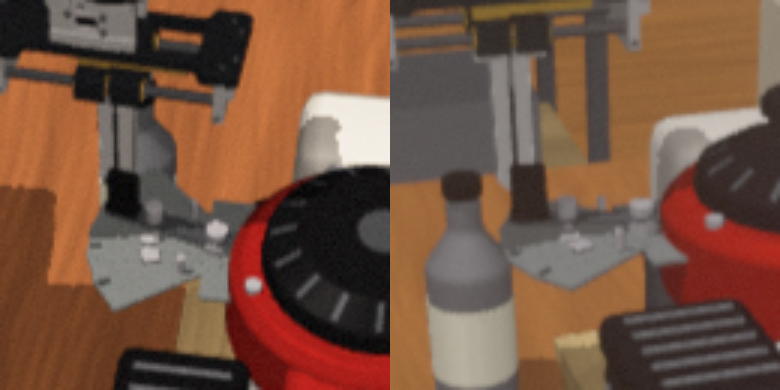

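The finger is square behind the tab, which has moved with it (lever about 0.4 rad). I'll continue along the arc.

>>> apply_moves:
  deltas:
    - [255,-0.15,-0.4,0,0,0,0.05]
    - [255,-0.13,-0.4,0,0,0,0.05]
    - [255,-0.11,-0.41,0,0,0,0.05]
    - [255,-0.08,-0.42,0,0,0,0.05]
    - [255,-0.07,-0.42,0,0,0,0.05]
    - [255,-0.04,-0.42,0,0,0,0.05]
    - [255,-0.02,-0.42,0,0,0,0.05]
    - [255,0,-0.43,0,0,0,0.05]
    - [255,0.02,-0.42,0,0,0,0.05]
    - [255,0.04,-0.43,0,0,0,0.05]

```text
time_s: 4.75
ee_pos: [0.5535, 0.0766, 0.2792]
eef_rot: [3.14, -0.001, 2.032]
force: [-2.3, 2.8, 2.8]
grip_width: 0.0005
grip_force: 3.8
```

>>> apply_moves:
  deltas:
    - [255,0.06,-0.42,0,0,0,0.05]
    - [255,0.08,-0.41,0,0,0,0.05]

```text
time_s: 4.95
ee_pos: [0.5551, 0.0678, 0.2791]
eef_rot: [3.141, 0.0, 2.132]
force: [0.6, -4.6, -0.9]
grip_width: 0.0007
grip_force: 0.0
```

>>> apply_moves:
  deltas:
    - [255,0.1,-0.41,0,0,0,0.05]
    - [255,0.12,-0.41,0,0,0,0.05]
    - [255,0,0,0,0,0,0]

```text
time_s: 5.25
ee_pos: [0.5574, 0.0591, 0.279]
eef_rot: [3.141, 0.001, 2.23]
force: [-0.3, -4.3, 0.5]
grip_width: 0.0
grip_force: 0.0
```

Run:
```python
from station import ctrl
import cv2,numpy as np
o=ctrl.get_obs();print(o['time_s'],o['ee_pos'],o['eef_rot'],o['force'])
c=ctrl.camera("scene");d=ctrl.camera("side")
f=lambda c,y,x:cv2.resize(c["img"][y:y+130,x:x+130][...,::-1],None,fx=3,fy=3)
cv2.imwrite("pics/p4.png",np.hstack([f(c,100,280),f(d,120,240)]))
```

```text
5.25 [0.55742996 0.0590502  0.2789724 ] [3.14093297e+00 6.26749107e-04 2.23038288e+00] [-0.27316885 -4.25255977  0.49694315]
```

View pics/p4.png

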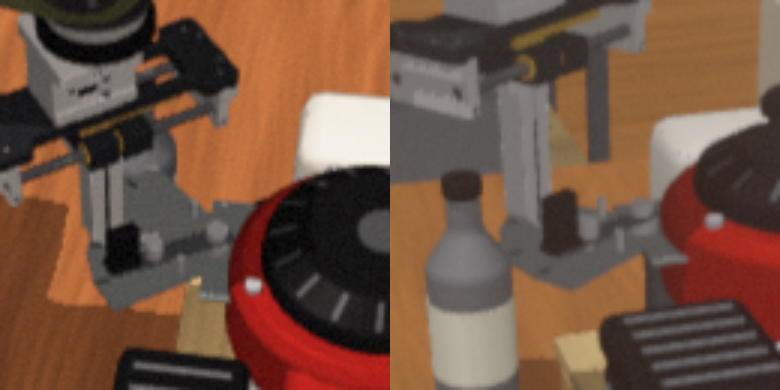

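The force peaked near 7 N and then fell to zero, so the lever has probably passed the crest. The tab appears to have run ahead of the finger. I'll back off, lift, and check from the wrist.

>>> apply_moves:
  deltas:
    - [255,-0.6,0.8,0,0,0,0]
    - [255,-0.6,0.8,0,0,0,0]
    - [255,0,0,2,0,0,-0.13]
    - [255,0,0,2,0,0,-0.13]
    - [255,0,0,2,0,0,-0.13]
    - [255,0,0,0,0,0,-0.13]
    - [255,0,0,0,0,0,-0.13]
    - [255,0,0,0,0,0,0]
    - [255,0,0,0,0,0,0]

```text
time_s: 6.25
ee_pos: [0.5449, 0.0756, 0.3385]
eef_rot: [-3.142, 0.0, 1.585]
force: [-0.1, -4.6, 0.0]
grip_width: 0.0006
grip_force: 0.0
```

Run:
```python
from station import ctrl
import cv2,numpy as np,pickle
o=ctrl.get_obs();print(o['time_s'],o['ee_pos'],o['eef_rot'],o['force'])
c=ctrl.camera("wrist");pickle.dump((o,c),open("w5.pkl","wb"))
cv2.imwrite("pics/w5.png",c["img"][...,::-1])
```

```text
6.25 [0.54490362 0.07561962 0.3384935 ] [-3.14156777e+00  9.11388430e-06  1.58457632e+00] [-0.06340803 -4.56146569  0.04287366]
```

View pics/w5.png

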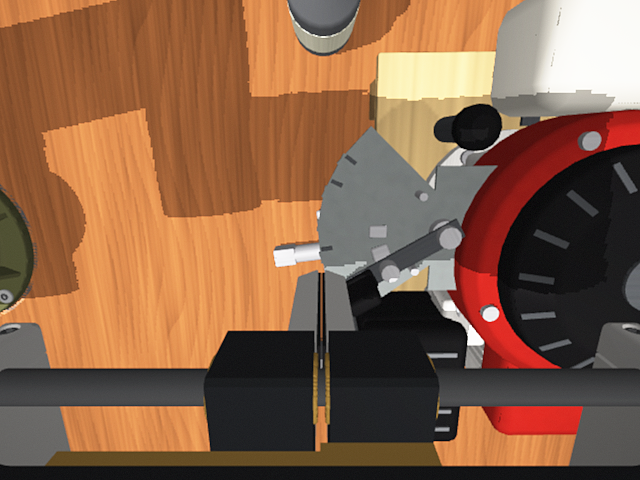

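The lever now points down-left, with the pivot at (451,238) and the arm post at (390,272), next to the air cleaner. I'll compute its angle.

Run:
```python
from h import *
o,c=pickle.load(open("w5.pkl","rb"));P=T(o['ee_pos'],o['eef_rot'])
p=atz(ray(P,(451,238)),.245);q=atz(ray(P,(390,272)),.2503);d=q-p
print(p,q,np.degrees(np.arctan2(d[1],d[0]))%360)
p=np.array([.6383,.0858])
for m in [(.5483,.0702),(.5616,.0378)]: d=np.array(m)-p;print(np.degrees(np.arctan2(d[1],d[0]))%360)
```

```text
[0.63892632 0.08523485 0.245     ] [0.59514578 0.06019926 0.2503    ] 209.76276477023285
189.83356396420712
212.03894446216046
```

The lever is about 20° past the FAST mark, so about 1.15–1.2 rad and resting in CHOKE. The hand is clear of everything.

```bash
python3 -c "
from station import ctrl
print(ctrl.hand_in())"
```

```text
the job is handed in; nothing more can be done
None
```

I pushed the lever past FAST and the crest into CHOKE (measured at about 1.15–1.2 rad), took the hand away without touching the bystanders, and handed the job in; no verdict came back.

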